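# Find the unlatched flap and push it open

## Task

Three of the four metal flaps on the grey sorting stand are latched and one is not: press gently with a fingertip on the black ribbed pads to find the flap that rocks, then push that one over until it stands upright by itself, so that its bay is open for refilling. Do not pinch the flaps or press them hard, leave the latched ones shut and do not disturb the loose springs, ring, stamp and carton nearby; finish with the hand clear.

Things in the scene. Friction and masses are not known exactly. Their poses are not given: they have to be found in the camera images.
- stand: grey sheet-metal sorting stand, fixed, 104 mm deep (x), 260 mm wide (y), four bays in a row; origin at the centre of its underside, x to its rear, y along the row. Floor at 6 mm, front wall 59 mm high on the robot's side, rear sill and partitions only 26 mm high: open space behind, where a fingertip can follow a flap's rear end down and then push it towards the front until upright
- bay_a: one of four identical bays of the stand, 62 mm wide, shuffled along the row; origin at worktop height under the middle of the flap's axle, x to the rear (pad) side, y along the axle. The flap is a bare metal see-saw plate 76 x 52 x 4 mm on an axle 66 mm above the worktop, 34 mm of it in front of the axle and 42 mm behind; bearing posts 22 mm long (x), 74 mm high, stand at both ends of the axle
- flap_a (a joint): angle of the flap in bay_a: 0 = level, shut; grows as the rear (pad) end goes down and the front comes up; 1.57 = upright, stop at 1.6. A latched flap gives 1 to 2 mm at the pad under 6 N, and springs back; the free one turns under 1 to 2 N at the pad and stays by friction where it is left
- flap_a_pad (a point): centre of the top of the black ribbed rubber press pad (20 x 44 mm) at the rear end of the flap in bay_a, 31 mm behind the axle and 4.5 mm above it when level; moves with the flap, its z out of the pad
- bay_b: one of four identical bays of the stand, 62 mm wide, shuffled along the row; origin at worktop height under the middle of the flap's axle, x to the rear (pad) side, y along the axle. The flap is a bare metal see-saw plate 76 x 52 x 4 mm on an axle 66 mm above the worktop, 34 mm of it in front of the axle and 42 mm behind; bearing posts 22 mm long (x), 74 mm high, stand at both ends of the axle
- flap_b (a joint): angle of the flap in bay_b: 0 = level, shut; grows as the rear (pad) end goes down and the front comes up; 1.57 = upright, stop at 1.6. A latched flap gives 1 to 2 mm at the pad under 6 N, and springs back; the free one turns under 1 to 2 N at the pad and stays by friction where it is left
- flap_b_pad (a point): centre of the top of the black ribbed rubber press pad (20 x 44 mm) at the rear end of the flap in bay_b, 31 mm behind the axle and 4.5 mm above it when level; moves with the flap, its z out of the pad
- bay_c: one of four identical bays of the stand, 62 mm wide, shuffled along the row; origin at worktop height under the middle of the flap's axle, x to the rear (pad) side, y along the axle. The flap is a bare metal see-saw plate 76 x 52 x 4 mm on an axle 66 mm above the worktop, 34 mm of it in front of the axle and 42 mm behind; bearing posts 22 mm long (x), 74 mm high, stand at both ends of the axle
- flap_c (a joint): angle of the flap in bay_c: 0 = level, shut; grows as the rear (pad) end goes down and the front comes up; 1.57 = upright, stop at 1.6. A latched flap gives 1 to 2 mm at the pad under 6 N, and springs back; the free one turns under 1 to 2 N at the pad and stays by friction where it is left
- flap_c_pad (a point): centre of the top of the black ribbed rubber press pad (20 x 44 mm) at the rear end of the flap in bay_c, 31 mm behind the axle and 4.5 mm above it when level; moves with the flap, its z out of the pad
- bay_d: one of four identical bays of the stand, 62 mm wide, shuffled along the row; origin at worktop height under the middle of the flap's axle, x to the rear (pad) side, y along the axle. The flap is a bare metal see-saw plate 76 x 52 x 4 mm on an axle 66 mm above the worktop, 34 mm of it in front of the axle and 42 mm behind; bearing posts 22 mm long (x), 74 mm high, stand at both ends of the axle
- flap_d (a joint): angle of the flap in bay_d: 0 = level, shut; grows as the rear (pad) end goes down and the front comes up; 1.57 = upright, stop at 1.6. A latched flap gives 1 to 2 mm at the pad under 6 N, and springs back; the free one turns under 1 to 2 N at the pad and stays by friction where it is left
- flap_d_pad (a point): centre of the top of the black ribbed rubber press pad (20 x 44 mm) at the rear end of the flap in bay_d, 31 mm behind the axle and 4.5 mm above it when level; moves with the flap, its z out of the pad
- small_carton: loose grey carton, 64 x 64 x 70 mm, bystander; origin at the centre of its underside
- rubber_stamp: loose small hand stamp with a black knob, 25 x 48 x 58 mm, bystander; origin at the centre of its underside
- spring_near: loose black coil spring, 36 mm across, 19 mm high, standing behind the stand, bystander; origin at the centre of its underside
- spring_back: loose black coil spring, 36 mm across, 19 mm high, standing behind the stand, bystander; origin at the centre of its underside
- ring_gauge_big: loose plain steel ring, 52 mm across, 16 mm high, at the right-hand end of the stand, bystander; origin at the centre of its underside

How it is judged:
By the outcome, as a careful person would: the job done as asked, in the order asked, and still so for the second after the job is handed in, with the robot touching nothing.
It also fails if it takes over 51 s, if anything falls off the work surface, if the arm or the gripper's body presses on something with over 40 N, if the wrist force passes 120 N, or if a joint passes its speed limit or range.

## Robot

A 6-joint arm with a two-finger parallel gripper is mounted at the origin on a cart in front of the work surface, level with it; the furniture and walls round the work are solid. World frame = base frame: x ahead of the robot, y to its left, z up, the work surface at z = 0. Lengths are in mm, angles in rad, forces in N, time in s.
With the tool pointing down it reaches from about 350 to 975 mm from the base axis. Payload 7.1 kg.
Tool frame: the origin (TCP) lies on the front face of the gripper's body, between the roots of the fingers; the fingertips stand 80 mm ahead of it and the grasp point (between the pads) lies 61 mm ahead of it (env.tips_ahead is the distance from the TCP to the fingertips, in mm); z points along the fingers, y is the line along which they close (so a half turn about z gives the same grasp; the last joint's range is limited). The gripper opens to 88 mm and grips with 3 to 60 N. Pads are 20 mm wide; open, the fingers measure 115 mm over their backs; the gripper's body (75 mm by 178 mm) begins 61 mm behind the grasp point.
Start: joints at [-1.165, 0.423, 1.63, -0, 1.089, -0.019], TCP at [257.602, -569.427, 302.675] pointing down, gripper open.
Joint ranges: [-3, 3], [-0.9, 2.11], [0.09, 2.58], [-1.31, 4.45], [0.11, 2.69], [-2.54, 2.54]. Speed limits (rad/s): [2.39, 2.39, 3.01, 3.14, 3.14, 3.14].

## Interface

Orientations are given as a unit quaternion [x, y, z, w].
In Python, from station import env, set_gripper, viewer, workorder gives the robot as it stands. Calls block until the motion is done:
- env.reach(position, orientation): joint-space move of the TCP to a pose.
- env.move_l(position, rot=None, rate=150, f_stop=None): straight line of the TCP; rot=None keeps the orientation; rate is the mean speed in mm/s. With f_stop (N) it stops when the force on the tool has changed by that much, and returns True; else False.
- env.move_joints(angles): joint-space move.
- set_gripper(opening): finger opening in mm; the grip force is fixed at half the most; returns when the fingers have stopped.
- env.hold(seconds).
- env.ik(position, orientation): joint angles nearest the present ones, or None.
- env.read_state(): the state.
- viewer.camera(name): name is "side" or "top"; returns the picture (400x640x3 uint8, blue, green, red); there is no depth.
- viewer.camera_params(name): a dict with "fx", "fy", "cx", "cy" (pixels), "pose" (4x4, takes a point from camera to world coordinates). Camera axes: x right, y up, looking along -z (the intrinsics and any distortion apply to the point x, -y, -z); pixel columns grow to the right and rows downward; lengths in mm; the calibration is good to about 2 mm. A picture is of the moment at which its call begins. camera_params takes no time and is no camera call.
A pose or a line that the arm cannot do raises env.IKError and nothing moves.
- workorder.sign_off(): hands the job in; it is judged then, once.
The state is a dict: "time_s": time; "qpos": joint angles; "dq": joint speeds; "tau": joint torques, N m; "tool_pos": TCP position; "orientation": TCP orientation; "force": force on the tool from outside, world axes, zero at the start; "wrist_torque": the same for the moment, N m; "width": finger opening in mm; "grip_force": force on a finger pad.
Only numpy, scipy, OpenCV 4.12 (cv2) and the standard library are available. Lean on these libraries where they do the work, as an engineer would, in place of code of your own. Each camera call takes 0.05 s, during which the arm holds its last target. There are 200 camera calls.

## Working session

There is one attempt and no reset: what is moved stays moved. The work goes in short steps, each a Python script; the robot and the scene stay as the last script left them, time stands still between calls to the robot, and variables do not carry over. Pictures are saved under pics/ and viewed, at most 10 in all, crops included, and the job is handed in when it is done.

```bash
ls; mkdir -p pics
python3 - <<'E'
from station import env, viewer
import cv2
for n in("top","side"):
    cv2.imwrite(f"pics/{n}0.png",viewer.camera(n)); p=viewer.camera_params(n); print(n,p)
s=env.read_state();print(s["time_s"],s["tool_pos"],s["orientation"],s["width"])
E
```

```text
pics
top {'fx': 451.07075608720754, 'fy': 451.07075608720754, 'cx': 315.1576904269779, 'cy': 205.3372569503425, 'pose': array([[ 2.14859785e-02,  9.95986379e-01, -8.68877725e-02,
         4.39447835e+02],
       [-9.99759667e-01,  2.17829940e-02,  2.47158541e-03,
        -1.08542933e+02],
       [ 4.35434123e-03,  8.68137861e-02,  9.96215040e-01,
         1.47634481e+03],
       [ 0.00000000e+00,  0.00000000e+00,  0.00000000e+00,
         1.00000000e+00]])}
side {'fx': 479.775094516995, 'fy': 479.775094516995, 'cx': 323.67537901485025, 'cy': 200.11262157764972, 'pose': array([[ 9.98966768e-01, -2.63436954e-02,  3.70324881e-02,
         6.36248289e+02],
       [ 4.48873561e-02,  4.44494919e-01, -8.94656019e-01,
        -1.34781595e+03],
       [ 7.10779283e-03,  8.95393923e-01,  4.45218152e-01,
         6.88135943e+02],
       [ 0.00000000e+00,  0.00000000e+00,  0.00000000e+00,
         1.00000000e+00]])}
0.1 [ 257.4500721  -569.09891592  301.98712714] [ 9.77531210e-01  2.10789638e-01 -1.25487887e-04 -6.67741722e-04] 88.1112547591214
```

View pics/top0.png

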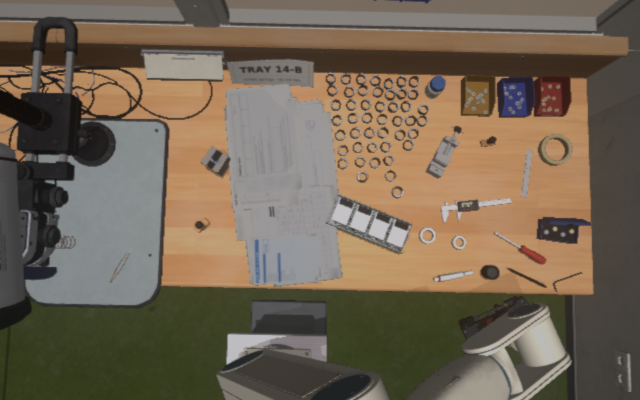

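View pics/side0.png

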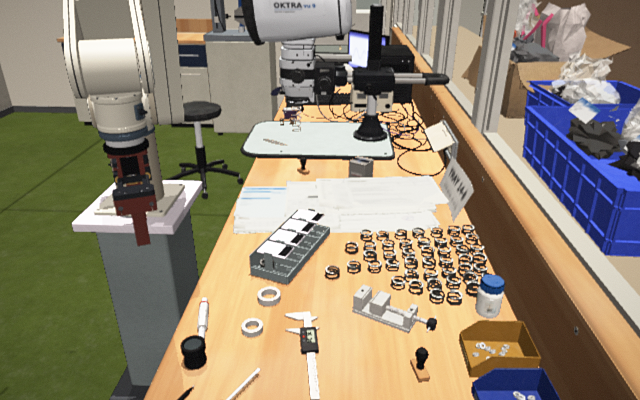

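The stand is at about (369,222) in the top view, its row running from (338,205) to (404,240). In the side view it is at about (290,245). I'll zoom in on both.

Run:
```python
import cv2,numpy as np
a=cv2.imread("pics/top0.png")[180:260,315:425]; b=cv2.imread("pics/side0.png")[200:290,240:350]
a=cv2.resize(a,None,fx=7,fy=7,interpolation=cv2.INTER_CUBIC)
cv2.imwrite("pics/c0.png",a)
cv2.imwrite("pics/c1.png",cv2.resize(b,None,fx=6,fy=6,interpolation=cv2.INTER_CUBIC))
```

```text
(no output)
```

View pics/c0.png

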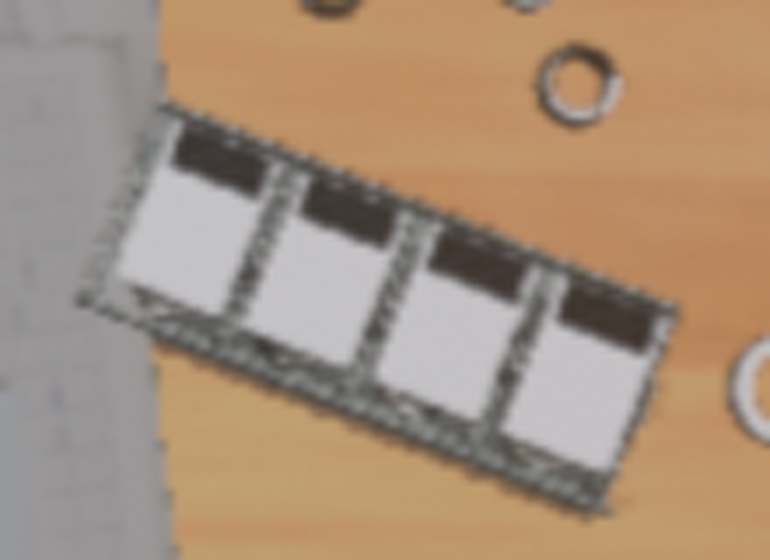

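View pics/c1.png

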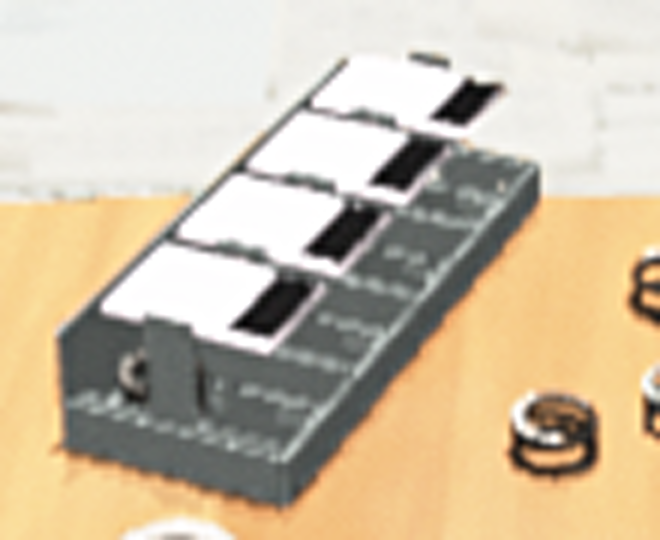

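```bash
cat > h.py <<'E'
import numpy as np
from station import env, viewer, set_gripper, workorder
def ray(n,u,v):
    p=viewer.camera_params(n);P=p["pose"]
    d=P[:3,:3]@np.array([(u-p["cx"])/p["fx"],-(v-p["cy"])/p["fy"],-1]);return P[:3,3],d
def at(n,u,v,z):
    o,d=ray(n,u,v);return o+d*(z-o[2])/d[2]
def proj(n,X):
    p=viewer.camera_params(n);P=p["pose"];c=P[:3,:3].T@(np.array(X)-P[:3,3])
    return np.array([p["cx"]+p["fx"]*c[0]/-c[2],p["cy"]-p["fy"]*c[1]/-c[2]])
E
python3 - <<'E'
from h import *
T=[((u+.5)/7+314.5,(v+.5)/7+179.5) for u,v in[(218,158),(348,208),(478,262),(606,317)]]
S=[((u+.5)/6+239.5,(v+.5)/6+199.5) for u,v in[(468,102),(408,163),(345,228),(275,305)]]
A=np.array([at("top",*t,70.5) for t in T]);B=np.array([at("side",*t,70.5) for t in S])
print(A.round(1),B.round(1))
d=np.diff(A[:,:2],axis=0);print(d,np.linalg.norm(d,axis=1))
e=A[0,:2]-A[3,:2];print(np.arctan2(-e[0],e[1]),np.linalg.norm(e))
# corners of the stand at their heights (rear sill 26)
for u,v,z in[(165,103,26),(675,310,26),(82,300,59),(603,512,59)]:print(at("top",(u+.5)/7+314.5,(v+.5)/7+179.5,z).round(1))
for u,v,z in[(540,165,26),(290,462,26),(62,340,59)]:print(at("side",(u+.5)/6+239.5,(v+.5)/6+199.5,z).round(1))
print(env.ik([400,-200,200],[1,0,0,0]))
for n,(u,v) in dict(sp=(577,83),ring=(775,388)).items():print(n,at("top",(u+.5)/7+314.5,(v+.5)/7+179.5,18).round(1))
E
```

```text
[[ 574.2 -207.5   70.5]
 [ 553.  -265.9   70.5]
 [ 530.1 -324.2   70.5]
 [ 506.8 -381.5   70.5]] [[ 572.9 -207.6   70.5]
 [ 550.1 -264.6   70.5]
 [ 528.  -320.6   70.5]
 [ 505.9 -381.3   70.5]]
[[-21.16417931 -58.43851048]
 [-22.90136684 -58.31357601]
 [-23.30655925 -57.27157598]] [62.15289208 62.64938747 61.83226601]
-0.3693741718607438 186.60984884593555
[ 603.5 -185.7   26. ]
[ 512.9 -421.9   26. ]
[ 509.9 -148.2   59. ]
[ 420.2 -382.8   59. ]
[ 605.2 -184.9   26. ]
[ 515.5 -424.6   26. ]
[ 422.2 -393.7   59. ]
[-4.90259959e-01  3.33438991e-01  2.08505911e+00 -4.44089210e-16
  7.23094552e-01  1.08053637e+00]
sp [ 617.9 -377.7   18. ]
ring [ 478.3 -469.9   18. ]
```

```bash
cat >> h.py <<'E'
from scipy.spatial.transform import Rotation as R
X=np.array([.9325,-.361,0]);Y=np.array([.361,.9325,0]);Z=np.array([0,0,1.])
AX=np.array([541,-294.7,0])-31*X            # stand centre, axle line
def q(s):return R.from_matrix(np.column_stack([np.cross(s*Y,-Z),s*Y,-Z])).as_quat()
def tcp(i,xc,tip):return AX+Y*(93-62*i)+xc*X+Z*(tip+env.tips_ahead)   # i=0 left .. 3 right
E
python3 - <<'E'
from h import *
set_gripper(0)
s=env.read_state();print(s["time_s"],s["width"])
sols=[(k,env.ik(tcp(3,37,90),q(k))) for k in(1,-1)]
k=min((a for a in sols if a[1] is not None),key=lambda a:np.abs(a[1]-s["qpos"]).max())[0];print(k)
env.reach(tcp(3,37,130),q(k))
for i in(3,2,1,0):
    env.reach(tcp(i,37,85),q(k)); env.hold(.2); f0=env.read_state()["force"]
    hit=env.move_l(tcp(i,37,62),rate=15,f_stop=3.5)
    s=env.read_state();print(i,hit,s["tool_pos"][2]-env.tips_ahead,(s["force"]-f0).round(1),s["time_s"],flush=True)
    if not hit and s["tool_pos"][2]-env.tips_ahead<64: break
    env.move_l(tcp(i,37,85),rate=80)
E
```

```text
1.4417 0.2869894461267733
-1
3 True 68.98927317837507 [-1.2  0.6  6.2] 4.2167
2 True 68.99115695389926 [-0.7  0.4  5.9] 6.1583
1 True 68.94953725828202 [-0.5 -0.2  6.5] 8.1
0 False 62.024067241686424 [-0.7  0.2  0.1] 10.7
```

Bays 3 to 1 stopped about 1.5 mm into the pad, so they are latched. Bay 0 (leftmost) gave way over 8 mm. I'll follow it down and push it upright.

Run:
```python
from h import *
import cv2
def rep(t):
    s=env.read_state();d=s["tool_pos"]-AX;print(t,"x",round(d@X,1),"tip",round(d[2]-env.tips_ahead,1),(s["force"]-f0).round(1),round(s["time_s"],1),flush=True)
f0=np.zeros(3);rep("start")
print(env.move_l(tcp(0,37,38),rate=20,f_stop=6));rep("down")
print(env.move_l(tcp(0,20,37),rate=20,f_stop=6));rep("mid")
print(env.move_l(tcp(0,11,37),rate=10,f_stop=3.5));rep("end")
cv2.imwrite("pics/s2.png",cv2.resize(viewer.camera("side")[140:290,230:370],None,fx=4,fy=4,interpolation=cv2.INTER_CUBIC))
```

```text
start x 37.0 tip 62.0 [-0.6  0.5  0.9] 10.7
False
down x 37.0 tip 38.0 [ 0.6  0.5 -0.3] 12.1
False
mid x 19.8 tip 36.9 [0.4 0.7 0. ] 13.1
True
end x 13.2 tip 36.8 [ 1.2 -1.2  0.9] 13.7
```

View pics/s2.png

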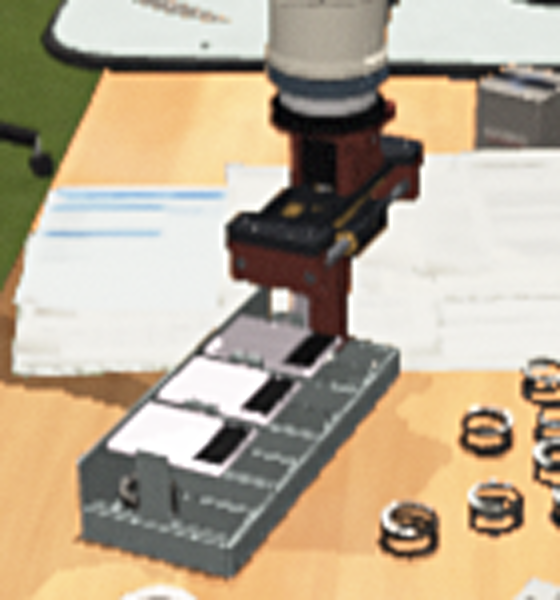

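The fingertip stopped at x = 13.2 mm, so its front edge is 3.2 mm behind the axle, which fits the upright stop. The picture shows the flap edge-on in front of the finger, at about (285,300). I'll back off to the rear, lift and check.

Run:
```python
from h import *
import cv2
env.move_l(tcp(0,37,37),rate=40);env.move_l(tcp(0,37,160),rate=120)
env.reach(tcp(0,37,160)+[-120,-330,80],q(-1));env.hold(.3)
a=viewer.camera("side")[180:290,240:350];b=viewer.camera("top")[180:260,315:425]
z=lambda i,w,h:cv2.resize(i,(w,h),interpolation=cv2.INTER_CUBIC)
cv2.imwrite("pics/f.png",np.hstack([z(a,400,400),z(b,400,291)[:291] if 0 else cv2.copyMakeBorder(z(b,400,291),0,109,0,0,cv2.BORDER_CONSTANT)]))
s=env.read_state();print(s["time_s"],s["force"].round(1))
```

```text
17.4583 [-0.7  0.4 -0.2]
```

View pics/f.png

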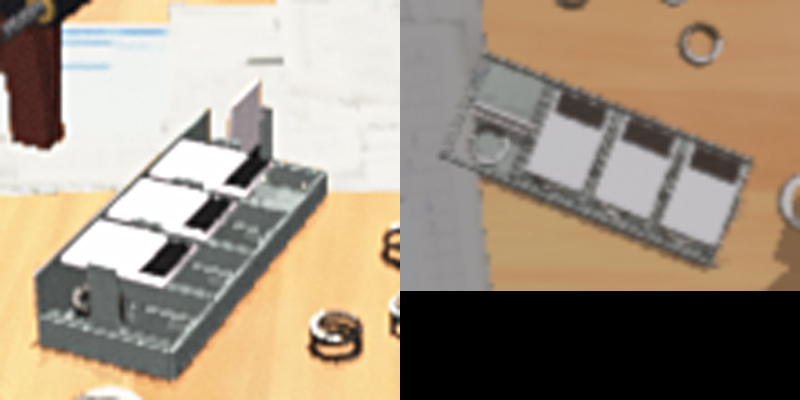

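The left flap stands upright, edge-on at about (505,115) in the top view and (245,115) in the side view. The other three are level and the hand is clear.

```bash
python3 -c "
from station import workorder
print(workorder.sign_off())"
```

```text
the job is handed in; nothing more can be done
None
```

The leftmost flap was the free one. It now stands upright by itself with its bay open, the three latched flaps are still shut, the hand is clear and the job is handed in after about 17.5 s.

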